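Ready the wet grinder: drip tray in, speed lever to slow

ROBOT

A 7-joint arm with a two-finger parallel gripper is mounted at the origin on the work surface. World frame = base frame: x ahead of the robot, y to its left, z up, the work surface at z = 0. Lengths are in m, angles in rad, forces in N, time in s.
With the tool pointing down it reaches from about 0.4 to 0.85 m from the base axis. Payload 10.4 kg.
Tool frame: the origin (TCP) lies midway between the tips of the shut fingers; the grasp point (between the pads) lies 19 mm behind it; z points along the fingers, y is the line along which they close (so a half turn about z gives the same grasp; the last joint's range is limited). The gripper opens to 85 mm and grips with 20 to 120 N. Pads are 22 mm wide; open, the fingers measure 114 mm over their backs; the gripper's body (76 mm by 85 mm) begins 54 mm behind the grasp point. The pads swing forward as they close: fully open they stand 13 mm farther back than shut.
Start: joints at [1.284, 0.332, -0.065, 1.46, 0.022, 1.35, -0.088], TCP at [0.163, -0.603, 0.231] pointing down, gripper open.
Joint ranges: [-2.6, 2.6], [-0.5, 2.12], [-1.47, 1.34], [0.16, 2.42], [-1.27, 4.41], [0.06, 2.06], [-2.6, 2.6]. Speed limits (rad/s): [2.22, 2.22, 2.79, 2.79, 3.14, 3.14, 3.14].

INTERFACE

Orientations are given as [roll, pitch, yaw] about the fixed x, y, z axes, in that order (R = Rz(yaw) Ry(pitch) Rx(roll)).
In Python, from cell import manip, viewer, job gives the robot as it stands.
- The arm moves only by the tool move_arm, never from a script. Its argument "moves" is text: rows parted by semicolons, each of 5 numbers parted by spaces: the shift along the tool's x, y, z in mm, then the turn about the tool's z in degrees, then the opening, from 0 (shut) to 1 (fully open). In form: dx dy dz turn gripper; .... A call has 1 to 12 rows; each row is the pose to reach, as a shift and turn from the pose commanded when the call began, along the tool's axes at that moment; what a row does not reach only later rows make up. A row lasts 1/8 s, in which the tool goes at most 62.5 mm and 10.7 degrees, less where a joint would pass 70% of its speed; a pose out of reach is approached as far as the arm can. A call with a gripper value outside its range is refused whole. The fingers move at their own pace and stop on an object; the grip force is fixed at half the most. Time passes only in rows, so rows that repeat a pose let the fingers close. It gives the time, the measured TCP pose, the force, the opening and the grip force at its end, in the units of the state.
- manip.sense(): the state, without advancing time (a new reading comes with each control period).
- viewer.read_camera(name): name is "side" or "top"; returns the picture (420x560x3 uint8, red, green, blue); there is no depth.
- viewer.get_calibration(name): a dict with "fx", "fy", "cx", "cy" (pixels), "dist_coeffs" ([k1, k2, p1, p2, k3] as OpenCV has them; the pictures are not rectified), "extrinsics" (4x4, takes a point from camera to world coordinates). Camera axes: x right, y up, looking along -z (the intrinsics and any distortion apply to the point x, -y, -z); pixel columns grow to the right and rows downward; lengths in m; the calibration is good to about 2 mm. A picture is of the moment at which its call begins. get_calibration takes no time and is no camera call.
- job.job_done(): hands the job in; it is judged then, once.
The state is a dict: "t": time; "q": joint angles; "qvel": joint speeds; "joint_efforts": joint torques, N m; "eef_pos": TCP position; "tcp_rot": TCP orientation; "force": force on the tool from outside, world axes, zero at the start; "wrist_torque": the same for the moment, N m; "gripper_width": opening from 0.0 (shut) to 1.0 (fully open); "gripper_force": force on a finger pad.
Only numpy, scipy, OpenCV 4.12 (cv2) and the standard library are available. Lean on these libraries where they do the work, as an engineer would, in place of code of your own. Each camera call takes 0.05 s, during which the arm holds its last target. There are 200 camera calls.

TASK

Get the wet grinder ready for sharpening: push its drip tray fully home under the stone, and put the speed lever in the middle notch of its gate. The lever stands in the stop notch at one end and has to be lifted out, taken along the slot, and let down until it sits fully in the middle notch. Leave the knives and the other things about the bench where they are.

Things in the scene. Friction and masses are not known exactly. Their poses are not given: they have to be found in the camera images.
- grinder: Wet grinder, fixed: foot plate 280 (x) by 370 mm (y -215 to +155); grey housing 150 mm tall on the -y half; grindstone 150 mm across at x +20, y +80, top 200 mm. Origin on the bench; +x to its rear, +y to the stone's side, z up. On the housing near its front: the gate, two round steel cheeks with notched rims (top 187 mm), slot along y. Behind it from x 0 a motor bell, top 178 mm.
- lever_pivot (a point): Hinge line of the speed lever, inside the housing, at the grinder's x -80, y -100, z 95 mm. The lever swings about the grinder's x axis through this point, so its handle moves along y in an arc.
- lever_bar (a point): Centre of the lever's T-handle: black bar 18 mm thick, 114 mm long, across the top of a steel shaft 13 mm thick (22 mm collar just under the bar). 175 mm from the hinge line when seated, plus the lift when raised; about 270 mm over the bench when upright. Some 70 mm free between bar and gate. Axes: z up along the shaft, y along the bar, x = grinder's x.
- stop_notch (a point): Bottom of the notch where the lever starts, at the -y end of the gate (lever leaning 0.45 rad towards -y): where the centre of its cross pin lies when seated.
- middle_notch (a point): The middle notch, the goal: where the centre of the lever's cross pin lies when seated there, 85 mm straight above the hinge line. The lever is then upright.
- lever_swing (a joint): Angle of the speed lever (rad): +0.45 in the stop notch (leaning to the grinder's -y), 0 upright in the middle notch, -0.45 in the fast notch at the +y end. Stays where it is left (about 2 N at the handle to swing it when lifted). A notch leaves about 0.02 rad of play either way.
- lever_lift (a joint): How far the lever is drawn up along its own shaft (m): 0 fully seated, at most 0.026. Its cross pin, 14 mm thick, sits in notches 17.5 mm wide and clears the teeth between them from about 0.016. Weight and a spring draw it down: about 5 N seated, 8 N fully raised.
- tray (a joint): How far the drip tray is pulled out (m): 0 fully home against its stop; grows towards the grinder's -x. It slides along the grinder's x axis on runners with about 2.5 N of friction and starts 30 to 60 mm out.
- tray_front (a point): Middle of the front face of the tray's upright pull plate, facing the grinder's -x: sheet metal 60 mm wide (y), from 13 to 65 mm above the bench. Tray 86 mm wide, rim 43 mm high. With the tray home this face is still 70 mm in front of the stone. Free bench in front of it.
- small_knife: Bystander: small kitchen knife, 180 mm, lying on the bench in front of the housing. Origin under its middle. Leave alone.
- chef_knife: Bystander: chef's knife, 250 mm, lying on the bench beside the housing, on the side away from the stone. Leave alone.
- whetstone: Bystander: hand whetstone on a wooden holder, 210 by 75 by 40 mm, beside the grinder on the stone's side. Leave alone.
- paste_tin: Bystander: flat metal tin 64 mm across, 30 mm high, standing on the housing behind the gate. Leave alone.
- oil_bottle: Bystander: amber bottle, 60 mm across, 150 mm tall, standing at the right of the bench. Leave alone.
- handle_block: Bystander: walnut handle block 130 by 42 by 30 mm, at the front left of the bench. Leave alone.
- strop: Bystander: leather strop on a board, 300 by 65 by 16 mm, at the left of the bench. Leave alone.

How it is judged:
By the outcome, as a careful person would: the job done as asked, in the order asked, and still so for the second after the job is handed in, with the robot touching nothing.
It also fails if it takes over 48 s, if anything falls off the work surface, if the arm or the gripper's body presses on something with over 40 N, if the wrist force passes 120 N, or if a joint passes its speed limit or range.

## Working session

There is one attempt and no reset: what is moved stays moved. The work goes in short steps, Python scripts to look and compute and a tool call to move; the robot and the scene stay as the last step left them, time stands still between calls to the robot, and variables do not carry over. Pictures are saved under pics/ and viewed, at most 10 in all, crops included, and the job is handed in when it is done.

Besides the shell and the picture viewer there is one more tool, called after "Request:" by a JSON object that holds its "fn" and its "kwargs", one argument or row to a line. move_arm: Moves the arm, as the interface text tells. Its arguments: {"type":"object","properties":{"moves":{"type":"string"}},"required":["moves"]}

```bash
mkdir -p pics; python3 - <<'E'
from cell import manip, viewer, job
import cv2, numpy as np
for n in("side","top"):
    cv2.imwrite(f"pics/{n}0.png",cv2.resize(viewer.read_camera(n)[:,:,::-1],(800,600),interpolation=cv2.INTER_CUBIC))
    c=viewer.get_calibration(n);print(n,{k:(np.round(v,3).tolist()) for k,v in c.items()})
s=manip.sense();print(s["eef_pos"],s["tcp_rot"],s["t"])
E
```

```text
side {'fx': 539.118, 'fy': 539.118, 'cx': 275.968, 'cy': 217.344, 'dist_coeffs': [-0.012, 0.0, 0.0, 0.0, 0.0], 'extrinsics': [[-0.75, 0.504, -0.428, -0.123], [-0.661, -0.57, 0.488, 0.693], [0.002, 0.649, 0.76, 1.3], [0.0, 0.0, 0.0, 1.0]]}
top {'fx': 382.611, 'fy': 382.611, 'cx': 272.277, 'cy': 208.801, 'dist_coeffs': [-0.038, 0.0, 0.0, 0.0, 0.0], 'extrinsics': [[0.016, 0.997, -0.077, 0.44], [-1.0, 0.015, -0.008, -0.013], [-0.006, 0.078, 0.997, 1.311], [0.0, 0.0, 0.0, 1.0]]}
[ 0.16289663 -0.60304473  0.23063129] [-3.14033790e+00  4.09327076e-05  2.63796522e-01] 0.1
```

View pics/side0.png

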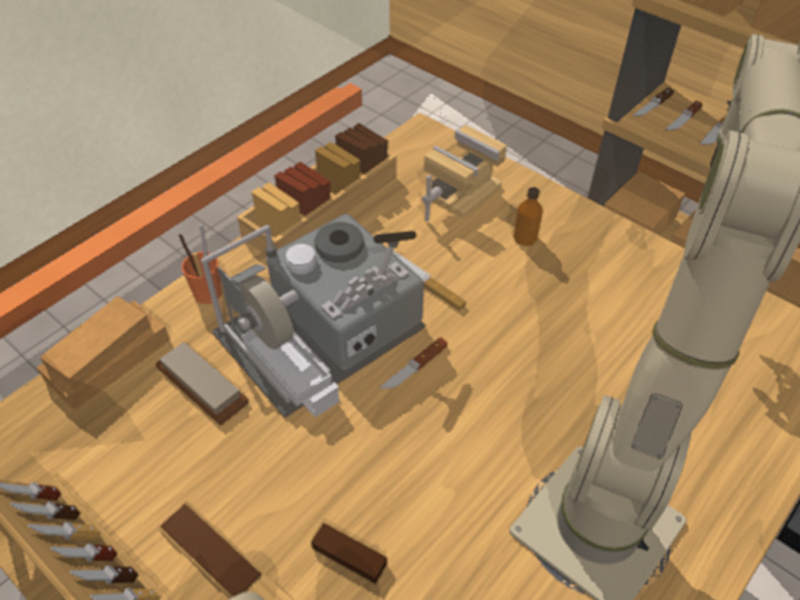

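View pics/top0.png

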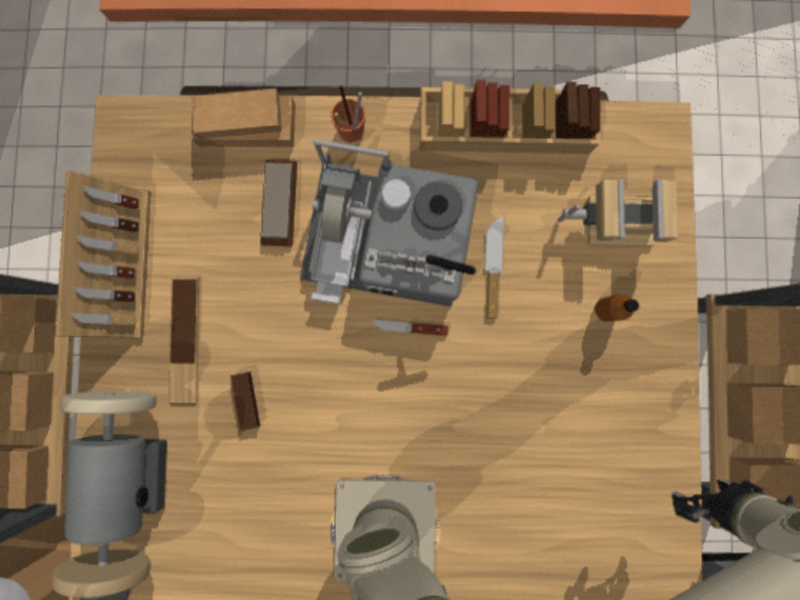

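```bash
python3 - <<'E'
import cv2
from cell import viewer
t=viewer.read_camera("top")[85:225,200:350,::-1]; s=viewer.read_camera("side")[150:300,140:340,::-1]
cv2.imwrite("pics/t1.png",cv2.resize(t,None,fx=4,fy=4,interpolation=cv2.INTER_CUBIC))
cv2.imwrite("pics/s1.png",cv2.resize(s,None,fx=4,fy=4,interpolation=cv2.INTER_CUBIC))
E
```

```text
(no output)
```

View pics/t1.png

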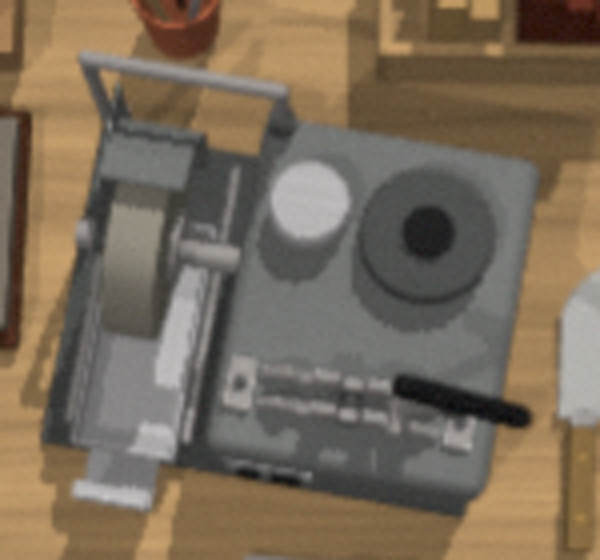

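View pics/s1.png

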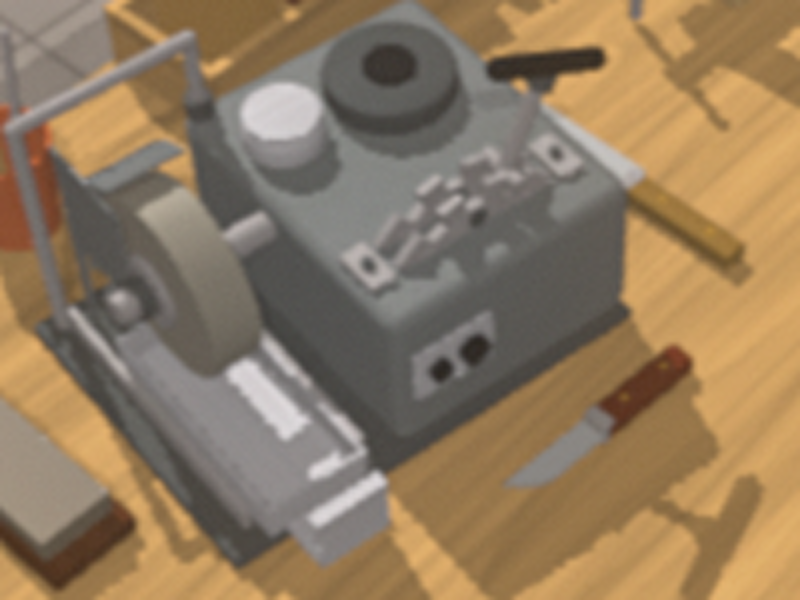

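The pictures show the grinder's foot corners (top crop 44,440 and 462,513), the T-bar ends (395,383 and 530,417) and the plate's top edge (75,487 to 153,502). The side crop has the matching points, so I'll fit the pose to those.

```bash
cat > h.py <<'E'
import cv2, numpy as np
from cell import viewer, manip
C={n:viewer.get_calibration(n) for n in("side","top")}
def proj(n,P):
    c=C[n];E=np.array(c["extrinsics"]);p=(np.atleast_2d(P)-E[:3,3])@E[:3,:3]*[1,-1,-1]
    K=np.array([[c["fx"],0,c["cx"]],[0,c["fy"],c["cy"]],[0,0,1]])
    return cv2.projectPoints(p,np.zeros(3),np.zeros(3),K,np.array(c["dist_coeffs"],float))[0][:,0]
def world(g,P):
    x,y,a=g[:3];c,s=np.cos(a),np.sin(a);P=np.atleast_2d(P)
    return P@np.array([[c,s,0],[-s,c,0],[0,0,1]])+[x,y,0]
def lev(th,lift,s=0):  # grinder frame
    r=.175+lift
    return np.array([-.08,-.1-r*np.sin(th)+s*np.cos(th),.095+r*np.cos(th)+s*np.sin(th)])
E
python3 - <<'E'
from h import *
from scipy.optimize import least_squares
def pts(d,px):
    return [(-.14,.155,0),(-.14,-.215,0),lev(.45,0,.057),lev(.45,0,-.057),(px-d,.11,.065),(px-d,.05,.065)]
obs={"top":np.array([(44,440),(462,513),(395,383),(530,417),(75,489),(152,504)])/4+[200,85],
"side":np.array([(238,565),(630,314),(492,70),(604,57),(313,526),(387,487)])/4+[140,150]}
f=lambda p:np.concatenate([proj(n,world(p,pts(p[3],-.125)))-obs[n] for n in obs]).ravel()
r=least_squares(f,[.6,-.05,-.16,.04],loss="soft_l1",x_scale=.01)
p=r.x;print(p,"\n",np.round(f(p).reshape(2,6,2),1).tolist())
print("front",world(p,[(-.125-p[3],.08,.04),(-.125,.08,.04)]));print("foot ctr/bar",world(p,[lev(.45,0,0),lev(0,0,0)]))
E
```

```text
[ 0.6997602   0.03505733 -0.16960308  0.05766381] 
 [[[-0.5, -0.3], [0.5, 1.1], [-0.5, -0.5], [0.1, 0.2], [-0.7, 0.4], [-2.0, 0.0]], [[-0.2, 0.7], [1.1, 0.2], [-0.6, -0.8], [0.0, -0.7], [0.9, -0.8], [0.1, -2.4]]]
front [[0.53322057 0.14474151 0.04      ]
 [0.59005701 0.13500837 0.04      ]]
foot ctr/bar [[ 0.59118073 -0.12503137  0.25257824]
 [ 0.60402894 -0.05000456  0.27      ]]
```

Request:
{"fn": "move_arm", "kwargs": {
  "moves": "0 0 -50 0 0;0 0 -100 0 0;50 -30 -100 -10 0;100 -60 -100 -20 0;150 -90 -100 -30 0;200 -120 -100 -40 0;250 -150 -100 -50 0;295 -182 -100 -60 0;320 -230 -100 -65 0;340 -280 -100 -65 0;360 -330 -95 -65 0;380 -380 -90 -65 0"
}}

```text
t: 1.7
eef_pos: [0.4307, -0.1356, 0.3212]
tcp_rot: [3.141, 0.0, 1.398]
force: [1.2, 1.0, -0.1]
gripper_width: 0.002
gripper_force: 0.0
```

```bash
cat >> h.py <<'E'
G=[.69976,.03506,-.1696]
def shift(P):  # grinder-frame TCP target -> tool shift mm
    from scipy.spatial.transform import Rotation as R
    s=manip.sense();r=R.from_euler("xyz",s["tcp_rot"])
    c,sn=np.cos(G[2]),np.sin(G[2])
    print("t",s["t"],"grinder TCP",np.round(np.array([[c,sn,0],[-sn,c,0],[0,0,1]])@(s["eef_pos"]-[G[0],G[1],0]),4),"rot",np.round(s["tcp_rot"],3),"F",np.round(s["force"],1),"w",s["gripper_width"])
    for p in np.atleast_2d(P):print(np.round(r.inv().apply(world(G,p)[0]-s["eef_pos"])*1000,1))
E
python3 - <<'E'
from h import *
shift([(-.248,.08,.25),(-.248,.08,.04),(-.14,.08,.04)])
E
```

```text
t 1.7 grinder TCP [-0.2364 -0.2137  0.3212] rot [3.141 0.    1.398] F [ 1.2  1.  -0.1] w 0.0017773728727194917
[293.7 -12.5  71. ]
[293.8 -12.5 281. ]
[294.1  95.5 281.1]
```

Request:
{"fn": "move_arm", "kwargs": {
  "moves": "60 -12 20 0 0;120 -12 20 0 0;180 -12 30 0 0;240 -12 50 0 0;293 -12 70 0 0;293 -12 130 0 0;293 -12 190 0 0;293 -12 240 0 0;293 -12 270 0 0;293 -12 280 0 0;293 -12 280 0 0;293 0 280 0 0"
}}

```text
t: 3.2
eef_pos: [0.4821, 0.1514, 0.0427]
tcp_rot: [3.139, -0.0, 1.399]
force: [0.4, -0.9, -0.3]
gripper_width: 0.003
gripper_force: 0.0
```

```bash
python3 - <<'E'
from h import *
import cv2
shift([(-.14,.08,.04)])
cv2.imwrite("pics/s2.png",cv2.resize(viewer.read_camera("side")[150:300,140:340,::-1],None,fx=4,fy=4,interpolation=cv2.INTER_CUBIC))
E
```

```text
t 3.2 grinder TCP [-0.2342  0.0779  0.0427] rot [ 3.139 -0.     1.399] F [ 0.4 -0.9 -0.3] w 0.002542808028873074
[ 2.3 94.2  2.9]
```

View pics/s2.png

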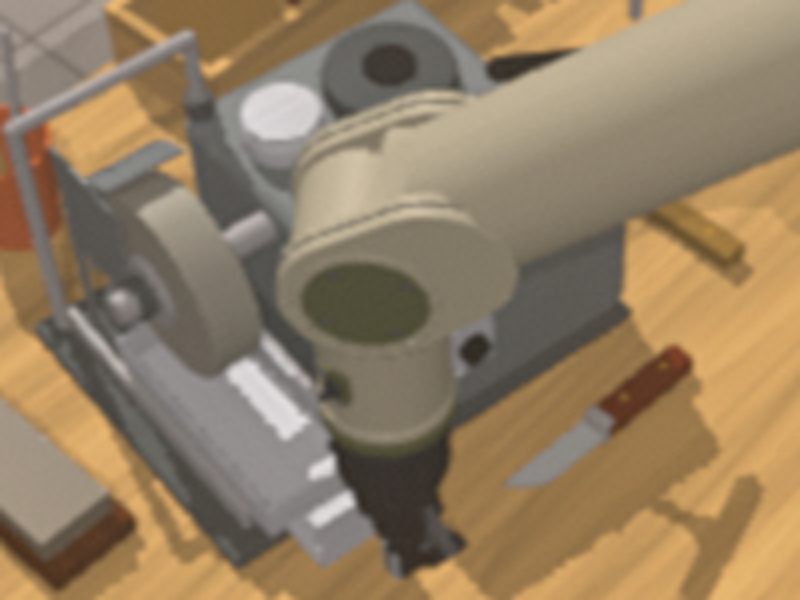

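The shut fingers stand just in front of the pull plate (around 410,560), clear of it. Now I'll push.

Request:
{"fn": "move_arm", "kwargs": {
  "moves": "2 15 2 0 0;2 25 2 0 0;2 33 2 0 0;2 41 2 0 0;2 48 2 0 0;2 55 2 0 0;2 62 2 0 0;2 69 2 0 0;2 75 2 0 0;2 80 2 0 0;2 84 2 0 0;2 84 2 0 0"
}}

```text
t: 4.75
eef_pos: [0.5648, 0.1383, 0.0394]
tcp_rot: [3.141, 0.0, 1.398]
force: [-0.0, -0.9, -0.2]
gripper_width: 0.002
gripper_force: 0.0
```

Request:
{"fn": "move_arm", "kwargs": {
  "moves": "0 2 0 0 0;0 4 0 0 0;0 6 0 0 0;0 8 0 0 0;0 8 0 0 0"
}}

```text
t: 5.38
eef_pos: [0.5724, 0.1372, 0.0393]
tcp_rot: [3.141, -0.0, 1.398]
force: [-0.4, -0.2, -0.4]
gripper_width: 0.003
gripper_force: 0.2
```

Request:
{"fn": "move_arm", "kwargs": {
  "moves": "0 2 0 0 0;0 4 0 0 0;0 6 0 0 0"
}}

```text
t: 5.75
eef_pos: [0.5755, 0.1367, 0.0391]
tcp_rot: [-3.137, 0.002, 1.399]
force: [-21.9, -2.1, 15.5]
gripper_width: -0.001
gripper_force: 10.7
```

```bash
python3 - <<'E'
from h import *
import cv2
shift([(-.14,.08,.04)])
a=viewer.read_camera("top")[130:220,190:310,::-1];b=viewer.read_camera("side")[200:300,150:270,::-1]
cv2.imwrite("pics/m3.png",cv2.resize(np.vstack([a,b]),None,fx=3.15,fy=3.15,interpolation=cv2.INTER_CUBIC))
E
```

```text
t 5.75 grinder TCP [-0.1397  0.0793  0.0391] rot [-3.137e+00  2.000e-03  1.399e+00] F [-21.9  -2.1  15.5] w -0.0014897899768857483
[ 0.7 -0.4 -0.9]
```

View pics/m3.png

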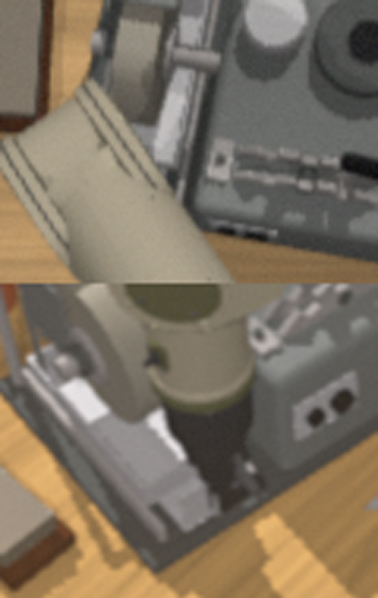

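The wrist force rose to 22 N exactly at the computed home position (face at x -125), and the plate lies at the foot's edge in the side view. The tray is home, so I'll back off and go above the bar.

Request:
{"fn": "move_arm", "kwargs": {
  "moves": "0 -15 0 0 0;0 -50 0 0 0;0 -85 0 0 0;0 -85 -60 0 0;0 -85 -120 0 0;0 -85 -180 0 0;0 -85 -240 0 1;0 -85 -300 0 1;0 -85 -330 0 1;-50 -60 -330 0 1;-100 -30 -330 0 1;-100 -30 -330 0 1"
}}

```text
t: 7.35
eef_pos: [0.5325, 0.0377, 0.3685]
tcp_rot: [3.141, 0.001, 1.39]
force: [-0.3, 1.0, -0.2]
gripper_width: 0.999
gripper_force: 0.0
```

```bash
python3 - <<'E'
from h import *
P=lev(.45,0,.032); print(P)
shift([P+[0,0,.08],P+[0,0,.02],P-[0,0,.019]])
import cv2
cv2.imwrite("pics/s4.png",cv2.resize(viewer.read_camera("side")[150:300,140:340,::-1],None,fx=4,fy=4,interpolation=cv2.INTER_CUBIC))
E
```

```text
[-0.08       -0.14730466  0.26649714]
t 7.35 grinder TCP [-0.1653 -0.0256  0.3685] rot [3.141e+00 1.000e-03 1.390e+00] F [-0.3  1.  -0.2] w 0.9994944184789523
[-120.7   86.6   22.1]
[-120.7   86.6   82.1]
[-120.6   86.6  121.1]
```

View pics/s4.png

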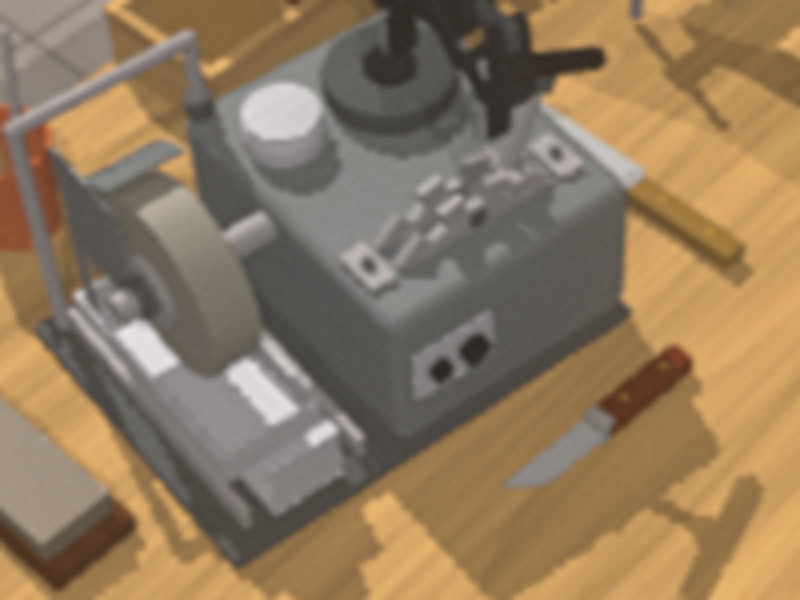

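The tray plate now sits over the foot (top corners near 243,475 and 340,430). The open gripper is up above the lever bar.

Request:
{"fn": "move_arm", "kwargs": {
  "moves": "-50 50 10 -0.6 1;-100 87 20 -0.6 1;-121 87 20 -0.6 1;-121 87 40 -0.6 1;-121 87 60 -0.6 1;-121 87 80 -0.6 1;-121 87 100 -0.6 1;-121 87 115 -0.6 1;-121 87 121 -0.6 1;-121 87 121 -0.6 1"
}}

```text
t: 8.65
eef_pos: [0.5962, -0.0908, 0.2485]
tcp_rot: [3.141, 0.0, 1.409]
force: [-0.3, 0.3, 1.7]
gripper_width: 1.003
gripper_force: 0.0
```

```bash
python3 - <<'E'
from h import *
print(proj("side",world(G,[(-.125,.11,.065),(-.125,.05,.065)]))*4-[560,600])
P=lev(.45,0,.032)
shift([P-[0,0,.019]])
import cv2
cv2.imwrite("pics/s5.png",cv2.resize(viewer.read_camera("side")[130:230,200:320,::-1],None,fx=5,fy=5,interpolation=cv2.INTER_CUBIC))
E
```

```text
[[269.12812908 468.73431143]
 [339.35076804 425.26817924]]
t 8.65 grinder TCP [-0.0808 -0.1416  0.2485] rot [3.141 0.    1.409] F [-0.3  0.3  1.7] w 1.002582314849415
[-5.7  0.8  1. ]
```

View pics/s5.png

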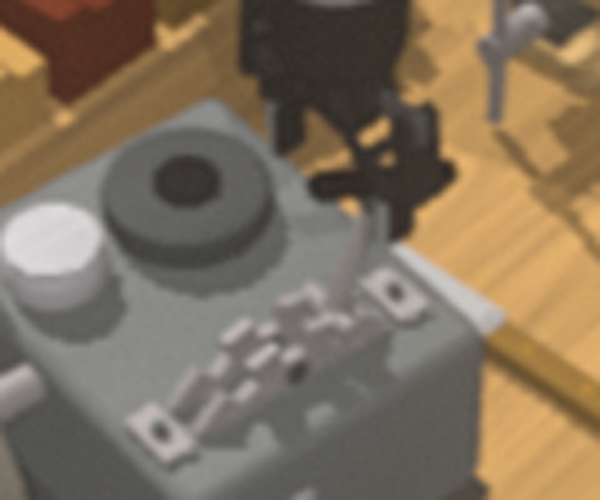

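The open fingers straddle the bar: one at about (400,200), the other at (285,130), with the bar between them. I'll correct y by 5 mm and close.

Request:
{"fn": "move_arm", "kwargs": {
  "moves": "-5 1 1 0 1;-5 1 1 0 0.6;-5 1 1 0 0.3;-5 1 1 0 0;-5 1 1 0 0;-5 1 1 0 0;-5 1 1 0 0;-5 1 1 0 0"
}}

```text
t: 9.7
eef_pos: [0.5964, -0.0963, 0.2475]
tcp_rot: [3.141, 0.0, 1.409]
force: [-0.9, -0.5, 3.0]
gripper_width: 0.19
gripper_force: 58.4
```

```bash
python3 - <<'E'
from h import *
s=.032;o=np.array([0,0,.019])
shift([lev(.45,0,s)-o]);b=lev(.45,0,s)
# shifts relative to seated-at-stop pose: (dy grinder = tool x, dz tool = -z)
for th,l in [(.45,.012),(.45,.023)]+[(t,.023) for t in np.linspace(.45,0,13)[1:]]+[(0,.01),(0,0)]:
    d=(lev(th,l,s)-b)*1000;print(round(th,3),l,np.round([d[1],-d[2]],1))
E
```

```text
t 9.7 grinder TCP [-0.0797 -0.1469  0.2475] rot [3.141 0.    1.409] F [-0.9 -0.5  3. ] w 0.18959604916928718
[-0.4 -0.3 -0. ]
0.45 0.012 [ -5.2 -10.8]
0.45 0.023 [-10.  -20.7]
0.413 0.023 [ -2.8 -22.7]
0.375 0.023 [  4.6 -24.5]
0.338 0.023 [ 11.9 -25.9]
0.3 0.023 [ 19.4 -27.1]
0.262 0.023 [ 26.8 -28. ]
0.225 0.023 [ 34.3 -28.7]
0.188 0.023 [ 41.8 -29. ]
0.15 0.023 [ 49.4 -29.1]
0.113 0.023 [ 56.9 -28.8]
0.075 0.023 [ 64.4 -28.3]
0.038 0.023 [ 71.9 -27.6]
0.0 0.023 [ 79.3 -26.5]
0 0.01 [ 79.3 -13.5]
0 0 [79.3 -3.5]
```

Request:
{"fn": "move_arm", "kwargs": {
  "moves": "-2 0 -5 0 0;-5 0 -11 0 0;-7 0 -16 0 0;-10 0 -21 0 0;-10 0 -21 0 0"
}}

```text
t: 10.32
eef_pos: [0.5947, -0.1063, 0.2686]
tcp_rot: [3.141, -0.0, 1.408]
force: [-0.2, 2.6, -7.2]
gripper_width: 0.188
gripper_force: 58.7
```

The downward pull is about 7 to 8 N, which matches the lever being lifted. Next is the swing along the arc.

Request:
{"fn": "move_arm", "kwargs": {
  "moves": "7 0 -2 0 0;15 0 -4 0 0;22 0 -5 0 0;29 0 -6 0 0;37 0 -7 0 0;44 0 -8 0 0;52 0 -8 0 0;59 0 -8 0 0;67 0.5 -8 0 0;74 0.5 -8 0 0;82 0.5 -7 0 0;89 0.5 -6 0 0"
}}

```text
t: 11.82
eef_pos: [0.6096, -0.0179, 0.2743]
tcp_rot: [-3.142, 0.0, 1.409]
force: [-1.6, -4.9, -7.1]
gripper_width: 0.185
gripper_force: 58.6
```

```bash
python3 - <<'E'
from h import *
s=.032;o=np.array([0,0,.019])
shift([lev(0,.023,s)-o,lev(0,0,s)-o])
a=viewer.read_camera("side")[130:230,200:320,::-1]
import cv2
cv2.imwrite("pics/s6.png",cv2.resize(a,None,fx=5,fy=5,interpolation=cv2.INTER_CUBIC))
for n in["pin0"]:print((proj("side",world(G,[lev(0,0.023,0.057),lev(0,.023,-.057),(-.08,-.1,.187)]))-[200,130])*5)
E
```

```text
t 11.825 grinder TCP [-0.0799 -0.0674  0.2743] rot [-3.142  0.     1.409] F [-1.6 -4.9 -7.1] w 0.18547171490061384
[-0.6 -0.1  0.3]
[-0.5 -0.1 23.3]
[[188.77049612 230.33356415]
 [358.31092733 136.90096487]
 [280.05893116 318.33085934]]
```

View pics/s6.png

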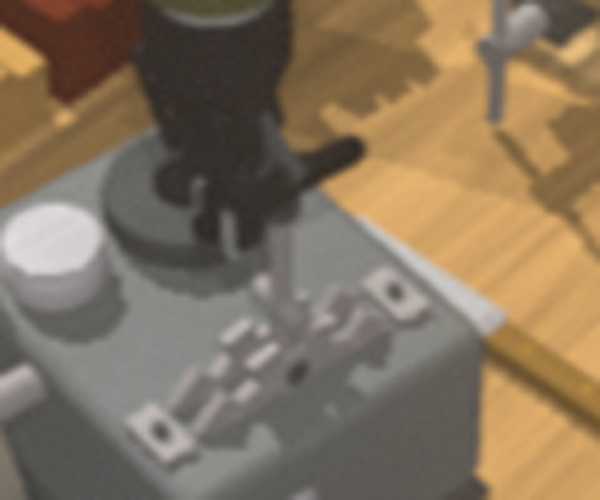

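The bar is close to upright: its -y end is at about (362,145), against the predicted (358,137) for lever upright. I'll lower it while watching the force.

Request:
{"fn": "move_arm", "kwargs": {
  "moves": "0 0 2 0 0;0 0 4 0 0;0 0 6 0 0;0 0 8 0 0;0 0 10 0 0;0 0 12 0 0;0 0 12 0 0"
}}

```text
t: 12.75
eef_pos: [0.6096, -0.0183, 0.2622]
tcp_rot: [3.142, -0.0, 1.409]
force: [-0.4, -2.0, -6.9]
gripper_width: 0.188
gripper_force: 58.8
```

Request:
{"fn": "move_arm", "kwargs": {
  "moves": "0 0 2 0 0;0 0 4 0 0;0 0 6 0 0;0 0 8 0 0;0 0 9 0 0;0 0 10 0 0;0 0 11 0 0;0 0 11 0 0"
}}

```text
t: 13.75
eef_pos: [0.6105, -0.0171, 0.2536]
tcp_rot: [3.138, -0.001, 1.41]
force: [-2.5, 4.1, 11.9]
gripper_width: 0.186
gripper_force: 60.8
```

Request:
{"fn": "move_arm", "kwargs": {
  "moves": "0 0 -2 0 0;0 0 -2 0 0.3;0 0 -2 0 0.6;0 0 -2 0 1;0 0 -2 0 1;0 0 -2 0 1;0 0 -20 0 1;0 0 -50 0 1;0 0 -90 0 1;0 -60 -110 0 1;0 -120 -110 0 1;0 -150 -110 0 1"
}}

```text
t: 15.25
eef_pos: [0.4598, 0.0072, 0.3628]
tcp_rot: [3.139, 0.002, 1.41]
force: [0.4, -0.6, -0.3]
gripper_width: 1.0
gripper_force: 0.0
```

```bash
python3 - <<'E'
from h import *
shift([lev(0,0,0)])
import cv2
o={"side":(200,130),"top":(250,130)}
ims=[]
for n in o:
    x,y=o[n];a=viewer.read_camera(n)[y:y+100,x:x+120,::-1];a=cv2.resize(a,None,fx=3.3,fy=3.3,interpolation=cv2.INTER_CUBIC)
    for th,l,c in[(0,0,(0,255,0)),(0,.004,(0,0,255)),(.02,0,(255,255,0))]:
        q=(proj(n,world(G,[lev(th,l,.057),lev(th,l,-.057)]))-[x,y])*3.3
        print(n,th,l,np.round(q,1).tolist())
    ims.append(a)
cv2.imwrite("pics/m7.png",np.hstack(ims))
E
```

```text
t 15.25 grinder TCP [-0.2318 -0.068   0.3628] rot [3.139e+00 2.000e-03 1.410e+00] F [ 0.4 -0.6 -0.3] w 1.0002958307062753
[-33.2 151.3  93.2]
side 0 0 [[126.1, 172.2], [236.6, 110.6]]
side 0 0.004 [[125.8, 168.7], [236.6, 107.1]]
side 0.02 0 [[129.5, 169.3], [239.9, 109.8]]
top 0 0 [[62.1, 149.4], [196.8, 174.2]]
top 0 0.004 [[62.0, 148.6], [197.2, 173.5]]
top 0.02 0 [[66.2, 149.9], [200.8, 175.2]]
```

View pics/m7.png

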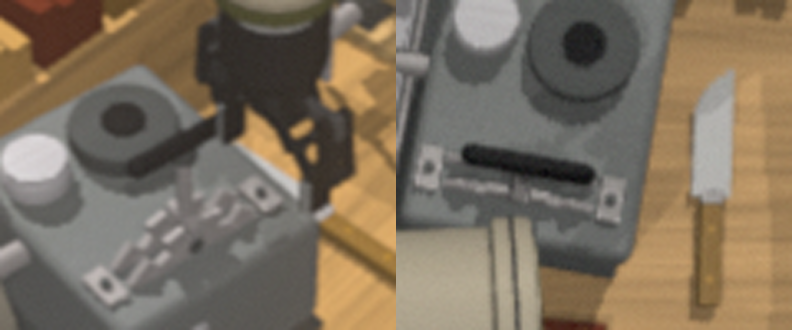

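In the top view the bar runs from (64,150) to (200,174), so the lever is upright within the notch's play. To be sure it is fully down, I'll touch the bar top with shut fingers. Seated, the top should be at z = 0.279, and the touch will also press the pin home.

Request:
{"fn": "move_arm", "kwargs": {
  "moves": "0 0 0 0 0;0 0 0 0 0;0 0 0 0 0;0 0 0 0 0;-33 50 0 0 0;-33 100 0 0 0;-33 151 0 0 0;-33 151 40 0 0;-33 151 65 0 0;-33 151 77 0 0;-33 151 77 0 0"
}}

```text
t: 16.73
eef_pos: [0.6051, -0.0513, 0.2841]
tcp_rot: [-3.141, 0.0, 1.409]
force: [0.9, 0.9, 0.6]
gripper_width: 0.002
gripper_force: 0.0
```

Request:
{"fn": "move_arm", "kwargs": {
  "moves": "0 0 2 0 0;0 0 4 0 0;0 0 4 0 0"
}}

```text
t: 17.1
eef_pos: [0.6053, -0.0511, 0.2807]
tcp_rot: [3.141, 0.0, 1.409]
force: [0.3, -0.4, -0.1]
gripper_width: 0.003
gripper_force: 0.0
```

Request:
{"fn": "move_arm", "kwargs": {
  "moves": "0 0 1 0 0;0 0 2 0 0;0 0 2 0 0"
}}

```text
t: 17.48
eef_pos: [0.6056, -0.0511, 0.279]
tcp_rot: [3.14, 0.0, 1.409]
force: [-0.2, -0.2, 5.4]
gripper_width: 0.002
gripper_force: 2.3
```

Request:
{"fn": "move_arm", "kwargs": {
  "moves": "0 0 1 0 0;0 0 1 0 0"
}}

```text
t: 17.73
eef_pos: [0.6059, -0.0511, 0.2788]
tcp_rot: [3.139, -0.0, 1.409]
force: [-1.2, -0.5, 8.5]
gripper_width: -0.0
gripper_force: 4.9
```

Contact came at z = 0.279, so the lever is fully seated. I'll raise the arm clear and hand in.

Request:
{"fn": "move_arm", "kwargs": {
  "moves": "0 0 -10 0 0;0 0 -50 0 0;0 0 -100 0 0;0 -40 -110 0 0;0 -40 -110 0 0;0 -40 -110 0 0"
}}

```text
t: 18.48
eef_pos: [0.5658, -0.0452, 0.3871]
tcp_rot: [-3.141, 0.001, 1.408]
force: [-0.3, -0.5, -0.5]
gripper_width: 0.002
gripper_force: 0.0
```

```bash
python3 -c "
from cell import job
print(job.job_done())"
```

```text
the job is handed in; nothing more can be done
None
```

The job is handed in at about 18.5 s: the drip tray is fully home against its stop, the speed lever is seated in the middle notch (bar top touched at z = 0.279 m), and the arm never went near the knives or other bench items.

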